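Crank the press shut

TASK

The empty food press is to be put away closed: fit the loose crank onto the square shaft on top of the press, feeling for the angle at which it slips fully down, without forcing it. Then take the crank by its knob and wind it clockwise (seen from above) round and round until the pressing plate just comes firmly home in the drip tray; feel for that and do not overtighten it. Let go, leave the crank on the shaft, and do not disturb the other things on the worktop.

Things in the scene. Friction and masses are not known exactly. Their poses are not given: they have to be found in the camera images.
- crank: Loose steel crank, 0.3 kg, lying flat as it is used: socket down, knob up. Origin: centre of the hub's underside, at the socket's mouth; z up. Hub: dark block 34 (x) x 32 (y) x 40 mm high. In its underside a square socket, sides along x and y, 21 mm wide, 18 mm deep. The arm (14 mm wide, 31 to 37 mm above the origin) runs along +x to the knob.
- crank_hub (a point): Where the crank's hub is best gripped from above, across its 32 mm (the crank's y): on the hub's axis, 29 mm above the crank's origin, axes as the crank's. The hub's top is 11 mm higher.
- crank_knob (a point): Middle of the crank's upright round wooden knob (18 mm across, from 40 to 78 mm above the crank's origin), 60 mm from the hub's axis along the crank's +x and 62 mm above its origin. The knob turns freely on its pin, so a gripper can hold it and go round without turning. Fingers that reach 19 mm below this point just clear the arm.
- press: Fixed screw press: white base 130 (x) x 170 (y) mm, two steel posts 68 mm either side of the middle along y, a white crossbeam 40 x 164 mm whose top is 140 mm above the origin (nuts on the posts reach 151 mm), a steel spindle through its middle. Origin: centre of the underside, on the worktop; z up.
- shaft_foot (a point): Centre of the flat round shoulder (46 mm across) at the foot of the square shaft, 145 mm above the worktop: the hub's underside rests here when the crank is fully on. Axes are the press's, not the shaft's.
- shaft_top (a point): Top centre of the steel shaft, 162 mm above the worktop: 18 mm square and 11 mm tall, with a round tapering nose on it, 6 mm tall, 10 to 17.6 mm across. The socket slips on within about 0.15 rad of the square's sides, in any of four quarters; its angle at the start is random and not measured. It turns stiffly (0.16 N m, 3 N at the knob). Clockwise from above lowers the plate 2 mm a radian.
- plate_underside (a point): Centre of the underside of the pressing plate (90 x 94 mm, rubber below) under the crossbeam. It starts 53 to 61 mm above the worktop (2 to 2.7 turns of the crank) and is home at 27 mm, on the ribs of the drip tray. From there the rubber yields and the crank grows steadily stiffer, by 1.5 N m (25 N at the knob) a radian. It stays where it is left but for a little springing back.
- mug_tea: Bystander: cream mug, 83 x 117 x 94 mm; origin under its centre.
- jar_mustard: Bystander: small jar at the front left of the press with a dark green lid, 68 mm across, 84 mm tall; origin under its centre.
- teaspoon: Bystander: steel teaspoon lying flat, 130 x 26 x 11 mm; origin under its centre.
- tub_frosted: Bystander: frosted white storage tub with lid, 68 x 136 x 120 mm; origin under its centre.
Mind the look-alikes: they are no part of the job. What is meant by the crank is not turquoise, and is the smaller of those in its own colour.

How it is judged:
On the way, in this order (a step that is already met when the one before it is completed fails the run):
1. the crank is fully down on the square shaft (horizontal distance between crank and shaft_foot below 0.004 m and z of crank in the frame of shaft_foot between -0.003 and 0.004 m and angle between crank's own z axis and vertical below 0.12 rad), for 0.2 s.
2. the crank, still on the shaft, has wound the plate home (all of step 1 and height (world z) of plate_underside between 0.0254 and 0.0276 m), for 0.2 s.
At the end, for the whole second after the job is handed in: The plate's underside is 25.4 to 27.6 mm above the worktop (home at 27 mm, so 0.6 mm short of home to 1.6 mm into the rubber), the crank sits upright on the shaft with its underside within 4 mm of the shoulder, centred to 4 mm, let go and at rest (all of step 2 and linear speed of crank below 0.02 m/s); the robot touches nothing.
It fails at once if the crank is pressed on the press with more than 45 N, all contacts added, while the socket is not yet over the square (contact force between crank and press above 45 N and z of crank in the frame of shaft_foot above 0.0095 m).
It fails at once if the plate is overtightened: wound more than 1.6 mm (0.8 rad) past home (height (world z) of plate_underside below 0.0254 m).
It fails at once if the mug, the small jar, the tub or the teaspoon is moved more than 30 mm (distance of any of mug_tea, jar_mustard, teaspoon, tub_frosted from where it was at the start of the episode above 0.03 m).
It also fails if it takes over 72 s, if anything falls off the work surface, if the arm or the gripper's body presses on something with over 40 N, if the wrist force passes 120 N, or if a joint passes its speed limit or range.

ROBOT

A 7-joint arm with a two-finger parallel gripper is mounted at the origin on a cart in front of the work surface, level with it; the furniture and walls round the work are solid. World frame = base frame: x ahead of the robot, y to its left, z up, the work surface at z = 0. Lengths are in m, angles in rad, forces in N, time in s.
With the tool pointing down it reaches from about 0.4 to 0.875 m from the base axis. Payload 19.3 kg.
Tool frame: the origin (TCP) lies between the finger pads; the fingertips stand 17 mm ahead of it and the grasp point (between the pads) lies 2 mm behind it (bot.finger_overhang is the distance from the TCP to the fingertips, in m); z points along the fingers, y is the line along which they close (so a half turn about z gives the same grasp; the last joint's range is limited). The gripper opens to 85 mm and grips with 20 to 120 N. Pads are 22 mm wide; open, the fingers measure 114 mm over their backs; the gripper's body (76 mm by 85 mm) begins 54 mm behind the grasp point. The pads swing forward as they close: fully open they stand 13 mm farther back than shut.
Start: joints at [-1.26, 0.521, -0.036, 1.599, 0.021, 1.021, -0.113], TCP at [0.232, 0.58, 0.248] pointing down, gripper open.
Joint ranges: [-2.91, 2.91], [-0.3, 2.13], [-1.5, 1.42], [0.17, 2.43], [-1.26, 4.41], [0.16, 1.93], [-2.52, 2.52]. Speed limits (rad/s): [1.89, 1.89, 2.39, 2.39, 3.01, 3.01, 3.01].

INTERFACE

Orientations are given as [roll, pitch, yaw] about the fixed x, y, z axes, in that order (R = Rz(yaw) Ry(pitch) Rx(roll)).
In Python, from workcell import observe, grab_frame, bot gives the robot as it stands.
- The arm moves only by the shell command python3 -m crank 'ROWS' [FORCE]. ROWS is a JSON object of lists of equal length, an entry for each row: "linear": the shift along the world's x, y, z each as a share of 0.25 m, from -1 to 1, a list of three; "delta_rot": the turn, a rotation vector about the world's x, y, z each as a share of 30 degrees, from -1 to 1, a list of three; "fingers": the opening, from -1 (shut) to 1 (fully open). In form: {"linear": [[dx, dy, dz], ...], "delta_rot": [[rx, ry, rz], ...], "fingers": [fingers, ...]}. A call has 1 to 5 rows; each row is the pose to reach, as a shift and turn from the pose commanded when the call began; what a row does not reach only later rows make up. A row lasts 1/10 s, in which the tool goes at most 50 mm and 8.59 degrees, less where a joint would pass 70% of its speed; a pose out of reach is approached as far as the arm can. A call with a number of a shift or a turn outside -1 to 1 is refused whole. A call with a gripper value outside its range is refused whole. The fingers move at their own pace and stop on an object; FORCE is the grip in N (left out, the last holds). Time passes only in rows, so rows that repeat a pose let the fingers close. It gives the time, the measured TCP pose, the force, the opening and the grip force at its end, in the units of the state.
- observe(): the state, without advancing time (a new reading comes with each control period).
- grab_frame(name): name is "scene" or "top" or "wrist"; returns a dict with "image" (480x640x3 uint8, red, green, blue), "mtx" (3x3 intrinsics, pixels), "xyz" and "orientation" of the camera in the world. Camera axes: x right, y down, z forward; pixel columns grow to the right and rows downward; lengths in m; the calibration is good to about 2 mm. A picture is of the moment at which its call begins. There is no depth.
- bot.job_done(): hands the job in; it is judged then, once.
The state is a dict: "clock": time; "qpos": joint angles; "qd": joint speeds; "joint_efforts": joint torques, N m; "position": TCP position; "tool_rot": TCP orientation; "force": force on the tool from outside, world axes, zero at the start; "moment": the same for the moment, N m; "grip_width": finger opening in m; "finger_force": force on a finger pad.
Only numpy, scipy, OpenCV 4.12 (cv2) and the standard library are available. Lean on these libraries where they do the work, as an engineer would, in place of code of your own. Each camera call takes 0.05 s, during which the arm holds its last target. There are 200 camera calls.

## Working session

There is one attempt and no reset: what is moved stays moved. The work goes in short steps, Python scripts to look and compute and a shell command to move; the robot and the scene stay as the last step left them, time stands still between calls to the robot, and variables do not carry over. Pictures are saved under pics/ and viewed, at most 10 in all, crops included, and the job is handed in when it is done.

```bash
mkdir -p pics; ls
cat > h.py <<'E'
import numpy as np, cv2
from workcell import observe, grab_frame, bot
from scipy.spatial.transform import Rotation as R
def rot(o):
    o=np.array(o,float)
    if o.shape==(3,3): return o
    return R.from_euler('xyz',o).as_matrix() if o.size==3 else R.from_quat(o).as_matrix()
def ray(f,u,v,z):
    d=rot(f['orientation'])@np.linalg.inv(f['mtx'])@np.array([u,v,1.]); p=np.array(f['xyz'],float)
    return p+d*(z-p[2])/d[2]
def proj(f,P):
    q=np.array(f['mtx'])@(rot(f['orientation']).T@(np.array(P,float)-f['xyz'])); return q[:2]/q[2]
def save(f,n): cv2.imwrite('pics/'+n,cv2.cvtColor(f['image'],cv2.COLOR_RGB2BGR))
E
python3 - <<'E'
from h import *
import pickle
for n in('scene','top'):
    f=grab_frame(n); save(f,n+'0.png'); pickle.dump(f,open(n+'0.pkl','wb')); print(n,f['xyz'],f['orientation'],f['mtx'])
print(observe())
E
```

```text
pics
scene [-0.02728608 -0.62686883  0.80333228] [-2.25610473 -0.00272772 -0.90339478] [[506.40045732   0.         315.17326844]
 [  0.         506.40045732 233.17380326]
 [  0.           0.           1.        ]]
top [ 0.34987629 -0.08649911  1.26228626] [-2.90893551  0.00493546 -1.63987838] [[527.99307644   0.         323.67667877]
 [  0.         527.99307644 243.35289314]
 [  0.           0.           1.        ]]
{'clock': 0.1, 'qpos': array([-1.2602266 ,  0.52194961, -0.03630074,  1.59993582,  0.02123468,
        1.02111055, -0.11282105]), 'qd': array([-1.19588922e-03, -3.11738525e-03,  1.09264945e-03, -2.31636026e-04,
        2.87120482e-04, -1.08593661e-03, -1.26174554e-05]), 'joint_efforts': array([ 1.66020836e-03, -9.28482056e+01,  1.98313393e+00, -3.70534623e+01,
        1.81064912e-02,  5.22785936e-03,  2.35788451e-05]), 'position': array([0.23222086, 0.57995544, 0.24779201]), 'tool_rot': array([-3.14058105e+00,  1.13998975e-04,  2.76078567e+00]), 'force': array([-0.04955875, -0.0921868 , -0.22615262]), 'moment': array([ 0.02637455, -0.00451569, -0.00077546]), 'finger_force': 0.0, 'grip_width': 0.08539211123563427}
```

View pics/scene0.png

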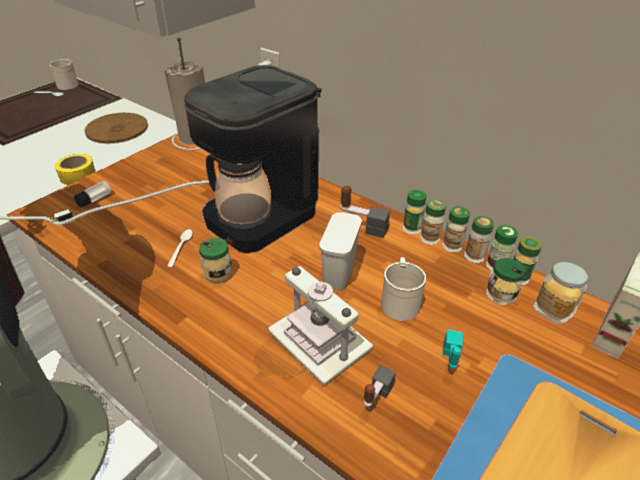

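View pics/top0.png

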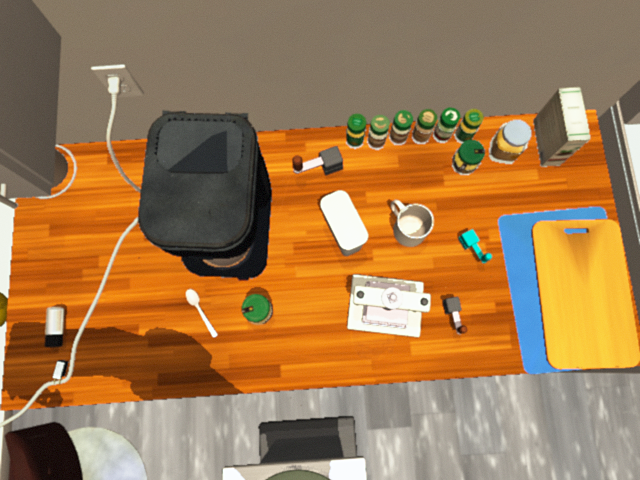

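The top view has three cranks: a dark one at the back (hub 330,160; knob 297,163), a dark one at the front (hub 453,303; knob 461,328) and a turquoise one (470,240). At about 420 px/m, a 34 mm hub should be about 14 px. The front dark one fits that and the back one, at about 22 px, is bigger, so I take the front one as the crank. The press is at (390,300) and the shaft at about (392,297). I'll confirm in one crop.

Run:
```python
from h import *
import pickle
t=pickle.load(open('top0.pkl','rb'));s=pickle.load(open('scene0.pkl','rb'))
a=cv2.resize(t['image'][255:345,330:480],None,fx=5,fy=5,interpolation=cv2.INTER_CUBIC)
b=cv2.resize(t['image'][140:180,285:350],None,fx=3,fy=3)
a[-120:,-195:]=b
cv2.imwrite('pics/crop.png',a[...,::-1])
# dark hub, brown knob masks
h=cv2.cvtColor(t['image'],cv2.COLOR_RGB2HSV)
for nm,(x0,x1,y0,y1) in dict(front=(435,475,285,345),back=(285,350,140,180)).items():
    sub=h[y0:y1,x0:x1]
    m=((sub[...,1]<90)&(sub[...,2]<110)).astype(np.uint8)
    c=max(cv2.findContours(m,0,2)[0],key=cv2.contourArea); r=cv2.minAreaRect(c); print(nm,'hub',np.array(r[0])+[x0,y0],r[1],r[2])
    u,v=np.array(r[0])+[x0,y0]; print(ray(t,u,v,.04))
for uv,z in(((428,300.5),.151),((358,295),.151),((392,297),.162),((461,328),.078),((454,303),.04)): print(uv,ray(t,*uv,z))
```

```text
front hub [447. 305.] (14.0, 8.0) 90.0
[ 0.47305688 -0.37483111  0.04      ]
back hub [332.00511932 166.29351425] (12.385171890258789, 19.57090950012207) 83.2901611328125
[ 0.83245811 -0.13441449  0.04      ]
(428, 300.5) [ 0.47407667 -0.30992149  0.151     ]
(358, 295) [ 0.49595163 -0.16382039  0.151     ]
(392, 297) [ 0.48537083 -0.23356576  0.162     ]
(461, 328) [ 0.41636715 -0.39054897  0.078     ]
(454, 303) [ 0.47653085 -0.39154103  0.04      ]
```

View pics/crop.png

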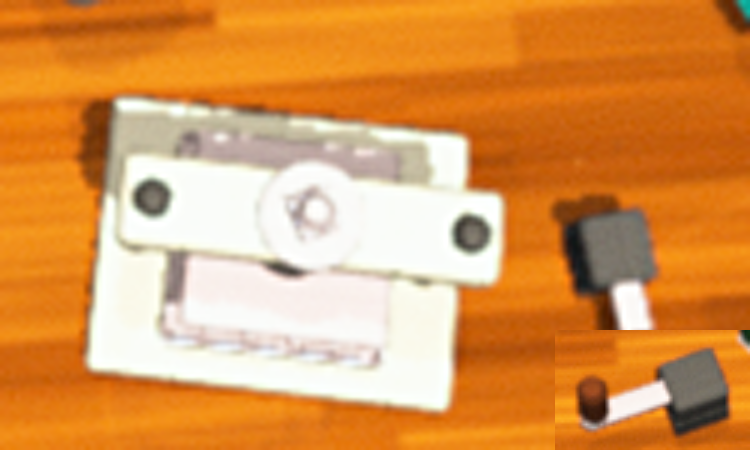

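The crop confirms the front dark crank. Its hub top is at about (453,304) with the arm pointing toward the robot, and the back one (inset) is clearly larger. Next I move over to it, bowing clear of the coffee maker.

```bash
Z='"delta_rot":[[0,0,-1],[0,0,-1],[0,0,-1],[0,0,-1],[0,0,-1]],"fingers":[1,1,1,1,1]'
python3 -m crank '{"linear":[[0.36,-0.88,0],[0.36,-0.88,0],[0.36,-0.88,0],[0.36,-0.88,0],[0.36,-0.88,0]],"delta_rot":[[0,0,-1],[0,0,-1],[0,0,-1],[0,0,-1],[0,0,-1]],"fingers":[1,1,1,1,1]}'
python3 -m crank '{"linear":[[0.4,-0.96,0],[0.4,-0.96,0],[0.4,-0.96,0],[0.4,-0.96,0],[0.4,-0.96,0]],"delta_rot":[[0,0,-1],[0,0,-1],[0,0,-1],[0,0,-1],[0,0,-1]],"fingers":[1,1,1,1,1]}'
```

```text
clock: 0.6
position: [0.323, 0.3573, 0.2482]
tool_rot: [-3.141, 0.0, 2.233]
force: [0.7, 0.6, -0.3]
grip_width: 0.0853
finger_force: 0.0
clock: 1.1
position: [0.4187, 0.1276, 0.2484]
tool_rot: [3.141, -0.0, 1.711]
force: [0.6, 0.2, 0.0]
grip_width: 0.0855
finger_force: 0.0
```

```bash
python3 -m crank '{"linear":[[0.1,-1,0],[0.1,-1,0],[0.1,-1,0],[0.1,-1,0],[0.1,-1,0]],"delta_rot":[[0,0,-1],[0,0,-1],[0,0,-1],[0,0,-1],[0,0,-1]],"fingers":[1,1,1,1,1]}'
python3 -m crank '{"linear":[[0.0,-0.8,0.1],[0.0,-0.8,0.1],[0.0,-0.8,0.1],[0.0,-0.8,0.1],[0.0,-0.8,0.1]],"delta_rot":[[0,0,-1],[0,0,-1],[0,0,-1],[0,0,-1],[0,0,-1]],"fingers":[1,1,1,1,1]}'
python3 -m crank '{"linear":[[0,0,0],[0,0,0],[0,0,0],[0,0,0],[0,0,0]],"delta_rot":[[0,0,-1],[0,0,-1],[0,0,-1],[0,0,-1],[0,0,-1]],"fingers":[1,1,1,1,1]}'
python3 - <<'E'
from h import *
import pickle
f=grab_frame('wrist'); save(f,'w1.png'); pickle.dump(f,open('w1.pkl','wb')); print(f['xyz'],f['orientation'],observe()['position'],observe()['qpos'])
print(proj(f,[.475,-.39,.04]),proj(f,[.485,-.233,.162]))
E
```

```text
clock: 1.6
position: [0.4431, -0.1211, 0.2483]
tool_rot: [3.141, -0.0, 1.188]
force: [1.5, 0.7, 0.4]
grip_width: 0.0853
finger_force: 0.0
clock: 2.1
position: [0.4417, -0.3253, 0.2739]
tool_rot: [3.139, 0.002, 0.657]
force: [0.0, 1.9, 0.1]
grip_width: 0.0851
finger_force: 0.0
clock: 2.6
position: [0.4434, -0.3189, 0.2729]
tool_rot: [-3.141, 0.001, 0.142]
force: [0.1, 0.0, 0.9]
grip_width: 0.0856
finger_force: 0.0
[ 0.5176234  -0.30783795  0.39867808] [ 2.84027983e+00  7.87494656e-04 -1.42782888e+00] [ 0.44339682 -0.31892472  0.27301018] [-0.08366803  0.49782029  0.8567037   1.8099312  -0.43303017  1.03380018
 -0.48459539]
[399.59991056 182.06585725] [185.96697035 158.68467214]
```

View pics/w1.png

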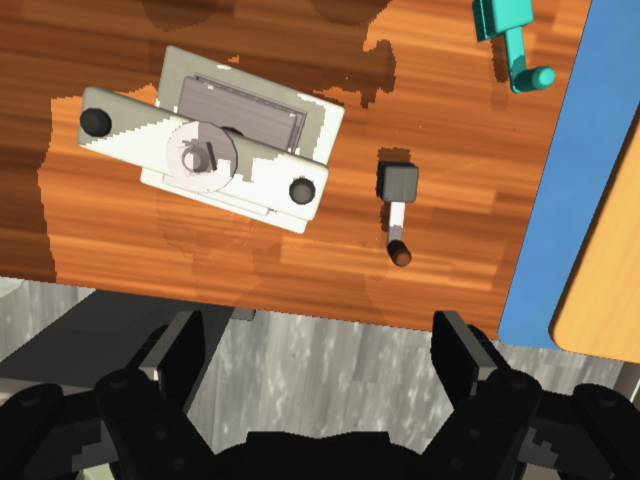

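The wrist view shows the crank hub's top at about (401,184) and its knob's top at (402,258). The shaft is at (196,157) and the nuts at (96,122) and (302,191). I'll refine these by masks and enlarge the shaft.

Run:
```python
from h import *
import pickle
f=pickle.load(open('w1.pkl','rb')); im=f['image']; h=cv2.cvtColor(im,cv2.COLOR_RGB2HSV)
def big(m,off):
    c=max(cv2.findContours(m.astype(np.uint8),0,2)[0],key=cv2.contourArea); return c+np.array(off)
s=h[155:225,375:430]; print(im[190,401],im[167,384],im[258,402],im[200,384])
for thr in (60,75):
    c=big((s[...,1]<80)&(s[...,2]>thr)&(s[...,2]<130),(375,155)); r=cv2.minAreaRect(c); print('hub',thr,r,ray(f,*r[0],.04))
s=h[235:275,385:420]; c=big((s[...,1]>100)&(s[...,2]<150)&((s[...,0]<9)|(s[...,0]>170)),(385,235)); print('knob',cv2.boundingRect(c))
for uv,z in(((401,183.5),.04),((402,258),.078),((96,122),.151),((302,191),.151),((194,158),.162)): print(uv,ray(f,*uv,z))
a=cv2.resize(im[110:205,150:245],None,fx=6,fy=6,interpolation=cv2.INTER_CUBIC)
cv2.imwrite('pics/shaft.png',a[...,::-1])
```

```text
[113 108 100] [28 27 26] [149  81  50] [72 67 61]
hub 60 ((399.9793395996094, 187.248291015625), (33.052101135253906, 43.01756286621094), 4.763641834259033) [ 0.47035504 -0.39132515  0.04      ]
hub 75 ((400.21673583984375, 187.2579803466797), (32.44279098510742, 43.09823226928711), 4.969740867614746) [ 0.4703775  -0.39154407  0.04      ]
knob (394, 241, 9, 11)
(401, 183.5) [ 0.4738884  -0.39154653  0.04      ]
(402, 258) [ 0.41479441 -0.39691672  0.078     ]
(96, 122) [ 0.49768019 -0.17441064  0.151     ]
(302, 191) [ 0.47367843 -0.30392408  0.151     ]
(194, 158) [ 0.4860862  -0.23772768  0.162     ]
```

View pics/shaft.png

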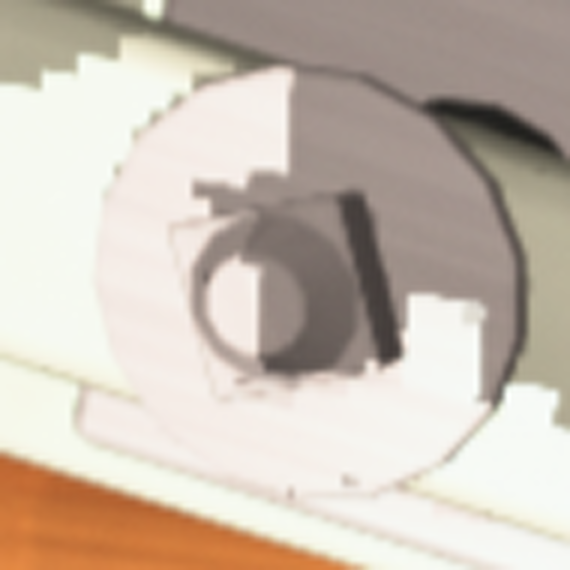

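The enlarged shaft shows the square's top corners at crop (172,225), (340,193) and (217,398), the nose top centred at (256,313), and the shoulder disc centred at about (312,283).

Run:
```python
from h import *
import pickle
f=pickle.load(open('w1.pkl','rb'))
U=lambda a,b:(150+(a+.5)/6-.5,110+(b+.5)/6-.5)
P={k:ray(f,*U(*k),z) for k,z in {(172,225):.156,(340,193):.156,(217,398):.156,(375,362):.156,(256,313):.162,(312,283):.145}.items()}
for k,v in P.items(): print(k,v.round(4))
a,b,c,d=[P[k] for k in((172,225),(340,193),(217,398),(375,362))]
for e in (b-a,c-a,d-c,d-b): print(np.degrees(np.arctan2(e[1],e[0]))%90,np.linalg.norm(e))
k=ray(f,402,258,.078)-ray(f,401,183.5,.04); print('crank yaw',np.degrees(np.arctan2(k[1],k[0])))
o=observe();print(o['position'],np.degrees(o['tool_rot']))
```

```text
(172, 225) [ 0.4904 -0.2262  0.156 ]
(340, 193) [ 0.496  -0.2428  0.156 ]
(217, 398) [ 0.4736 -0.2314  0.156 ]
(375, 362) [ 0.4796 -0.2474  0.156 ]
(256, 313) [ 0.4837 -0.2368  0.162 ]
(312, 283) [ 0.4853 -0.2374  0.145 ]
18.49910118034491 0.017543873064964747
17.342122311724296 0.01763117059745194
20.690938169114204 0.01703188176902443
15.530162708506026 0.01699900094465743
crank yaw -174.8074777290066
[ 0.44339682 -0.31892472  0.27301018] [-1.79988134e+02  3.38728576e-02  8.31860685e+00]
```

```bash
python3 -m crank '{"linear":[[0.122,-0.29,-0.2],[0.122,-0.29,-0.4],[0.122,-0.29,-0.6],[0.122,-0.29,-0.6],[0.122,-0.29,-0.6]],"delta_rot":[[0,0,-0.11],[0,0,-0.11],[0,0,-0.11],[0,0,-0.11],[0,0,-0.11]],"fingers":[1,1,1,1,1]}'
python3 - <<'E'
from h import *
import pickle
f=grab_frame('wrist'); save(f,'w2.png'); pickle.dump(f,open('w2.pkl','wb')); o=observe();print(o['position'],np.degrees(o['tool_rot']))
print(proj(f,[.474,-.3915,.04]),proj(f,[.414,-.397,.078]))
E
```

```text
clock: 3.15
position: [0.4723, -0.391, 0.1197]
tool_rot: [-3.138, 0.004, 0.087]
force: [-0.0, 0.4, 0.8]
grip_width: 0.0856
finger_force: 0.0
[ 0.47300744 -0.3916242   0.12240326] [-1.79906498e+02  1.28005611e-01  4.95193421e+00]
[319.87863892 257.55583532] [320.23531353 393.31666018]
```

View pics/w2.png

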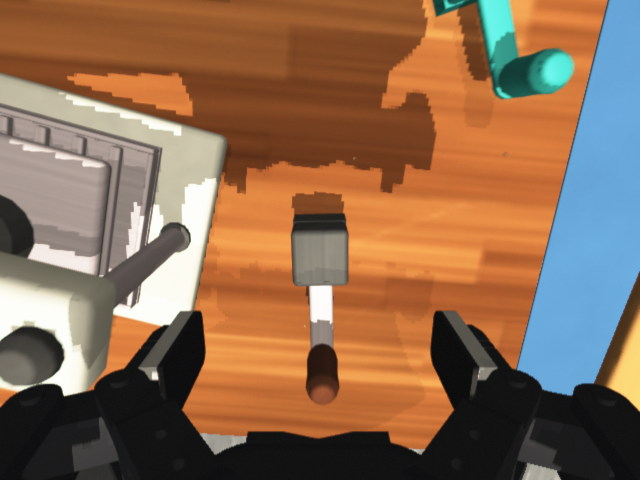

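The hub is at (320,258) and the knob at (322,390), right where predicted and centred between the fingers. I descend and grip.

```bash
python3 -m crank '{"linear":[[0.004,0,-0.15],[0.004,0,-0.3],[0.004,0,-0.38],[0.004,0,-0.38],[0.004,0,-0.38]],"delta_rot":[[0,0,0],[0,0,0],[0,0,0],[0,0,0],[0,0,0]],"fingers":[0.4,0.4,0.4,0.4,0.4]}' 60
python3 -m crank '{"linear":[[0,0,0],[0,0,0],[0,0,0],[0,0,0],[0,0,0]],"delta_rot":[[0,0,0],[0,0,0],[0,0,0],[0,0,0],[0,0,0]],"fingers":[-1,-1,-1,-1,-1]}' 60
```

```text
clock: 3.7
position: [0.4757, -0.3924, 0.0306]
tool_rot: [3.14, -0.002, 0.086]
force: [1.0, -0.3, 0.7]
grip_width: 0.0595
finger_force: 0.0
clock: 4.2
position: [0.4757, -0.3922, 0.0302]
tool_rot: [3.141, -0.002, 0.086]
force: [-1.8, 3.0, 16.6]
grip_width: 0.0309
finger_force: 58.5
```

```bash
python3 -m crank '{"linear":[[0,0,0.15],[0,0,0.3],[0,0,0.45],[0,0,0.6],[0,0,0.76]],"delta_rot":[[0,0,0],[0,0,0],[0,0,0],[0,0,0],[0,0,0]],"fingers":[-1,-1,-1,-1,-1]}'
python3 -m crank '{"linear":[[0.01,0.12,0],[0.02,0.24,0],[0.03,0.36,0],[0.04,0.5,0],[0.044,0.62,0]],"delta_rot":[[0,0,0.1],[0,0,0.2],[0,0,0.3],[0,0,0.4],[0,0,0.433]],"fingers":[-1,-1,-1,-1,-1]}'
python3 -m crank '{"linear":[[0,0,0],[0,0,0]],"delta_rot":[[0,0,0],[0,0,0]],"fingers":[-1,-1]}'
python3 - <<'E'
from h import *
import pickle
f=grab_frame('wrist'); save(f,'w3.png'); g=grab_frame('scene'); pickle.dump((f,g),open('w3.pkl','wb')); o=observe();print(o['position'],np.degrees(o['tool_rot']),o['force'],o['grip_width'])
a=np.hstack([cv2.resize(f['image'],(400,300)),cv2.resize(g['image'][230:380,240:440],(400,300))])
cv2.imwrite('pics/w3b.png',a[...,::-1])
E
```

```text
clock: 4.7
position: [0.4745, -0.3915, 0.2203]
tool_rot: [-3.141, -0.0, 0.085]
force: [1.2, -0.1, -4.5]
grip_width: 0.0309
finger_force: 62.0
clock: 5.2
position: [0.4858, -0.235, 0.2188]
tool_rot: [-3.141, -0.001, 0.314]
force: [0.7, 0.7, -3.5]
grip_width: 0.0308
finger_force: 62.2
clock: 5.4
position: [0.486, -0.2363, 0.2189]
tool_rot: [3.142, -0.001, 0.313]
force: [-0.1, -1.1, -3.9]
grip_width: 0.0311
finger_force: 62.2
[ 0.48569777 -0.23753302  0.21874674] [ 1.79969094e+02 -2.39320553e-02  1.78174757e+01] [-0.78778688  0.0541836  -3.34668737] 0.03106452477530235
```

View pics/w3b.png

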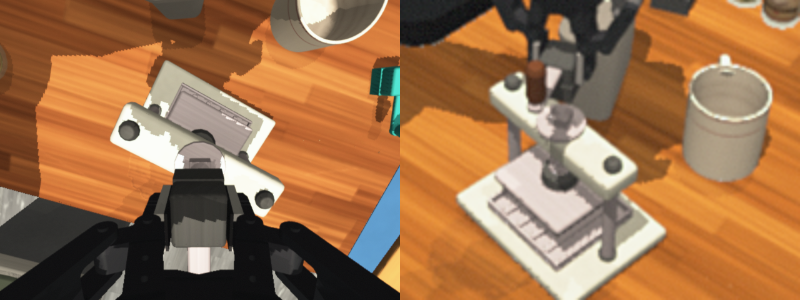

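The crank is held well and its hub is just above the shaft. I go down gently, watching the force.

```bash
python3 -m crank '{"linear":[[0.003,0.002,-0.04],[0.003,0.002,-0.08],[0.003,0.002,-0.11],[0.003,0.002,-0.11]],"delta_rot":[[0,0,0],[0,0,0],[0,0,0],[0,0,0]],"fingers":[-1,-1,-1,-1]}'
python3 -m crank '{"linear":[[0,0,-0.008],[0,0,-0.016],[0,0,-0.016]],"delta_rot":[[0,0,0],[0,0,0],[0,0,0]],"fingers":[-1,-1,-1]}'
```

```text
clock: 5.9
position: [0.4859, -0.2363, 0.1894]
tool_rot: [-3.141, 0.002, 0.311]
force: [0.4, -0.3, -2.8]
grip_width: 0.0311
finger_force: 62.1
clock: 6.2
position: [0.4866, -0.2363, 0.1868]
tool_rot: [-3.142, -0.0, 0.312]
force: [0.7, -0.6, -2.5]
grip_width: 0.0309
finger_force: 62.1
```

```bash
python3 -m crank '{"linear":[[0,0,-0.008],[0,0,-0.016],[0,0,-0.016]],"delta_rot":[[0,0,0],[0,0,0],[0,0,0]],"fingers":[-1,-1,-1]}'
python3 -m crank '{"linear":[[0,0,-0.008],[0,0,-0.012],[0,0,-0.012]],"delta_rot":[[0,0,0],[0,0,0],[0,0,0]],"fingers":[-1,-1,-1]}'
```

```text
clock: 6.5
position: [0.4865, -0.2362, 0.1826]
tool_rot: [-3.141, 0.0, 0.312]
force: [-0.2, -0.8, -3.4]
grip_width: 0.0309
finger_force: 62.1
clock: 6.8
position: [0.4865, -0.2363, 0.1796]
tool_rot: [-3.141, 0.0, 0.312]
force: [-0.4, -1.3, -3.0]
grip_width: 0.0312
finger_force: 62.1
```

It is already past the square's top with no resistance, so I continue to the shoulder.

```bash
python3 -m crank '{"linear":[[0,0,-0.006],[0,0,-0.012],[0,0,-0.012]],"delta_rot":[[0,0,0],[0,0,0],[0,0,0]],"fingers":[-1,-1,-1]}'
python3 -m crank '{"linear":[[0,0,-0.004],[0,0,-0.008],[0,0,-0.008]],"delta_rot":[[0,0,0],[0,0,0],[0,0,0]],"fingers":[-1,-1,-1]}'
```

```text
clock: 7.1
position: [0.4865, -0.2363, 0.1766]
tool_rot: [-3.141, 0.0, 0.312]
force: [0.0, -1.0, -3.2]
grip_width: 0.0311
finger_force: 62.1
clock: 7.4
position: [0.4866, -0.2364, 0.1752]
tool_rot: [-3.141, -0.0, 0.312]
force: [-3.6, 1.7, 8.3]
grip_width: 0.0309
finger_force: 63.5
```

It contacts at the shoulder (8 N, z 0.175), so it is seated. I release, rise, and shift over the knob.

```bash
python3 -m crank '{"linear":[[0,0,0],[0,0,0],[0,0,0],[0,0,0.1],[0,0,0.3]],"delta_rot":[[0,0,0],[0,0,0],[0,0,0],[0,0,0],[0,0,0]],"fingers":[0.3,0.3,0.3,0.3,0.3]}'
python3 -m crank '{"linear":[[0,0,0.15],[-0.12,-0.04,0.15],[-0.236,-0.076,0.15],[-0.236,-0.076,0.15],[-0.236,-0.076,0.15]],"delta_rot":[[0,0,0],[0,0,0],[0,0,0],[0,0,0],[0,0,0]],"fingers":[0.3,0.3,0.3,0.3,0.3]}'
python3 - <<'E'
from h import *
import pickle
f=grab_frame('wrist'); g=grab_frame('scene');t=grab_frame('top'); pickle.dump((f,g,t),open('w4.pkl','wb')); o=observe();print(o['position'],np.degrees(o['tool_rot']),o['force'],o['grip_width'],o['qpos'])
a=np.hstack([cv2.resize(f['image'],(400,300)),cv2.resize(g['image'][230:380,240:440],(400,300))])
cv2.imwrite('pics/w4b.png',a[...,::-1])
print(proj(f,[.485,-.237,.185]),proj(f,[.428,-.2554,.223]))
E
```

```text
clock: 7.9
position: [0.4854, -0.2356, 0.2485]
tool_rot: [-3.139, 0.004, 0.312]
force: [0.8, 0.2, 1.3]
grip_width: 0.0555
finger_force: 0.0
clock: 8.4
position: [0.4276, -0.2554, 0.2876]
tool_rot: [-3.142, -0.001, 0.311]
force: [0.2, -0.1, 0.2]
grip_width: 0.0556
finger_force: 0.0
[ 0.42823078 -0.25504508  0.28717426] [1.79992500e+02 1.12140385e-02 1.79175261e+01] [ 0.61244463  0.10326519 -0.27858075] 0.055677560561988686 [-0.24361402  0.38355414  0.87772551  1.90886201 -0.3469278   1.00848346
 -0.47083613]
[318.87076632 148.3009325 ] [318.94896255 270.45951761]
```

View pics/w4b.png

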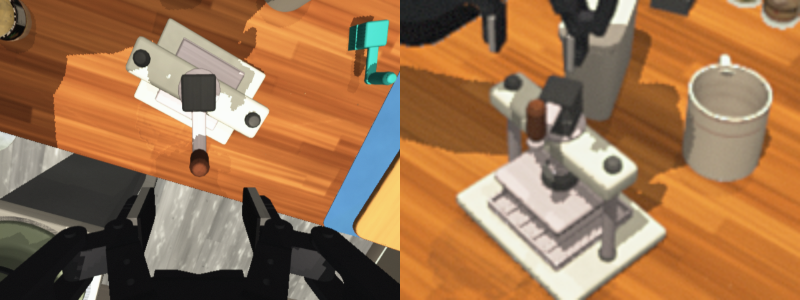

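The crank sits on the shaft, with its hub at about (319,147) and its knob at (320,272) as predicted. I go down, grip the knob, and work out the quarter-turn rows.

```bash
python3 -m crank '{"linear":[[0,0,-0.1],[0,0,-0.2],[0,0,-0.3],[0,0,-0.325],[0,0,-0.325]],"delta_rot":[[0,0,0],[0,0,0],[0,0,0],[0,0,0],[0,0,0]],"fingers":[0.3,0.3,0.3,0.3,0.3]}' 40
python3 -m crank '{"linear":[[0,0,0],[0,0,0],[0,0,0],[0,0,0],[0,0,0]],"delta_rot":[[0,0,0],[0,0,0],[0,0,0],[0,0,0],[0,0,0]],"fingers":[-1,-1,-1,-1,-1]}' 40
python3 - <<'E'
import numpy as np
for s in(198,108,18,-72):
    t=np.radians(s-18*np.arange(6)); x,y=.24*np.cos(t),.24*np.sin(t)
    print(s,[[round(a-x[0],3),round(b-y[0],3),0] for a,b in zip(x[1:],y[1:])])
E
```

```text
clock: 9.05
position: [0.4275, -0.2553, 0.2056]
tool_rot: [-3.141, 0.002, 0.312]
force: [0.8, -1.1, 0.1]
grip_width: 0.0555
finger_force: 0.0
clock: 9.55
position: [0.4276, -0.2556, 0.2065]
tool_rot: [3.141, -0.001, 0.312]
force: [-3.7, -0.6, 7.1]
grip_width: 0.0165
finger_force: 39.1
198 [[np.float64(-0.012), np.float64(0.074), 0], [np.float64(0.0), np.float64(0.148), 0], [np.float64(0.034), np.float64(0.215), 0], [np.float64(0.087), np.float64(0.268), 0], [np.float64(0.154), np.float64(0.302), 0]]
108 [[np.float64(0.074), np.float64(0.012), 0], [np.float64(0.148), np.float64(-0.0), 0], [np.float64(0.215), np.float64(-0.034), 0], [np.float64(0.268), np.float64(-0.087), 0], [np.float64(0.302), np.float64(-0.154), 0]]
18 [[np.float64(0.012), np.float64(-0.074), 0], [np.float64(0.0), np.float64(-0.148), 0], [np.float64(-0.034), np.float64(-0.215), 0], [np.float64(-0.087), np.float64(-0.268), 0], [np.float64(-0.154), np.float64(-0.302), 0]]
-72 [[np.float64(-0.074), np.float64(-0.012), 0], [np.float64(-0.148), np.float64(-0.0), 0], [np.float64(-0.215), np.float64(0.034), 0], [np.float64(-0.268), np.float64(0.087), 0], [np.float64(-0.302), np.float64(0.154), 0]]
```

```bash
python3 -m crank '{"linear":[[-0.012,0.074,0],[0,0.148,0],[0.034,0.215,0],[0.087,0.268,0],[0.154,0.302,0]],"delta_rot":[[0,0,0],[0,0,0],[0,0,0],[0,0,0],[0,0,0]],"fingers":[-1,-1,-1,-1,-1]}'
```

```text
clock: 10.05
position: [0.4664, -0.1794, 0.2065]
tool_rot: [3.141, -0.0, 0.312]
force: [-1.2, -10.8, 0.2]
grip_width: 0.0169
finger_force: 40.2
```

```bash
python3 -m crank '{"linear":[[0.074,0.012,0],[0.148,0,0],[0.215,-0.034,0],[0.268,-0.087,0],[0.302,-0.154,0]],"delta_rot":[[0,0,0],[0,0,0],[0,0,0],[0,0,0],[0,0,0]],"fingers":[-1,-1,-1,-1,-1]}'
python3 -m crank '{"linear":[[0.012,-0.074,0],[0,-0.148,0],[-0.034,-0.215,0],[-0.087,-0.268,0],[-0.154,-0.302,0]],"delta_rot":[[0,0,0],[0,0,0],[0,0,0],[0,0,0],[0,0,0]],"fingers":[-1,-1,-1,-1,-1]}'
python3 -m crank '{"linear":[[-0.074,-0.012,0],[-0.148,0,0],[-0.215,0.034,0],[-0.268,0.087,0],[-0.302,0.154,0]],"delta_rot":[[0,0,0],[0,0,0],[0,0,0],[0,0,0],[0,0,0]],"fingers":[-1,-1,-1,-1,-1]}'
```

```text
clock: 10.55
position: [0.5433, -0.2172, 0.2064]
tool_rot: [-3.14, -0.002, 0.314]
force: [-1.5, 3.9, 6.4]
grip_width: 0.0162
finger_force: 40.6
clock: 11.05
position: [0.504, -0.2949, 0.2068]
tool_rot: [3.14, -0.002, 0.312]
force: [3.4, 4.2, 3.3]
grip_width: 0.0166
finger_force: 40.4
clock: 11.55
position: [0.4277, -0.2556, 0.2066]
tool_rot: [3.14, -0.002, 0.311]
force: [12.1, -0.1, -5.6]
grip_width: 0.0163
finger_force: 39.5
```

```bash
python3 -m crank '{"linear":[[-0.012,0.074,0],[0,0.148,0],[0.034,0.215,0],[0.087,0.268,0],[0.154,0.302,0]],"delta_rot":[[0,0,0],[0,0,0],[0,0,0],[0,0,0],[0,0,0]],"fingers":[-1,-1,-1,-1,-1]}'
python3 -m crank '{"linear":[[0.074,0.012,0],[0.148,0,0],[0.215,-0.034,0],[0.268,-0.087,0],[0.302,-0.154,0]],"delta_rot":[[0,0,0],[0,0,0],[0,0,0],[0,0,0],[0,0,0]],"fingers":[-1,-1,-1,-1,-1]}'
python3 -m crank '{"linear":[[0.012,-0.074,0],[0,-0.148,0],[-0.034,-0.215,0],[-0.087,-0.268,0],[-0.154,-0.302,0]],"delta_rot":[[0,0,0],[0,0,0],[0,0,0],[0,0,0],[0,0,0]],"fingers":[-1,-1,-1,-1,-1]}'
python3 -m crank '{"linear":[[-0.074,-0.012,0],[-0.148,0,0],[-0.215,0.034,0],[-0.268,0.087,0],[-0.302,0.154,0]],"delta_rot":[[0,0,0],[0,0,0],[0,0,0],[0,0,0],[0,0,0]],"fingers":[-1,-1,-1,-1,-1]}'
python3 - <<'E'
from h import *
import pickle
g=grab_frame('scene'); pickle.dump(g,open('w5.pkl','wb'));s0=pickle.load(open('scene0.pkl','rb'))
a=np.hstack([cv2.resize(i['image'][265:385,265:385],None,fx=3.3,fy=3.3,interpolation=cv2.INTER_CUBIC) for i in(s0,g)])
cv2.imwrite('pics/w5.png',a[...,::-1])
E
```

```text
clock: 12.05
position: [0.4664, -0.1794, 0.2065]
tool_rot: [3.141, -0.0, 0.312]
force: [-0.7, -10.6, -0.1]
grip_width: 0.0166
finger_force: 40.5
clock: 12.55
position: [0.5433, -0.2172, 0.2064]
tool_rot: [-3.14, -0.002, 0.314]
force: [-1.6, 3.8, 6.1]
grip_width: 0.0165
finger_force: 41.0
clock: 13.05
position: [0.504, -0.2949, 0.2068]
tool_rot: [3.139, -0.002, 0.312]
force: [2.4, 4.6, 3.0]
grip_width: 0.0167
finger_force: 40.8
clock: 13.55
position: [0.4276, -0.2555, 0.2066]
tool_rot: [3.14, -0.002, 0.311]
force: [10.8, 0.2, -6.1]
grip_width: 0.0165
finger_force: 39.8
```

View pics/w5.png

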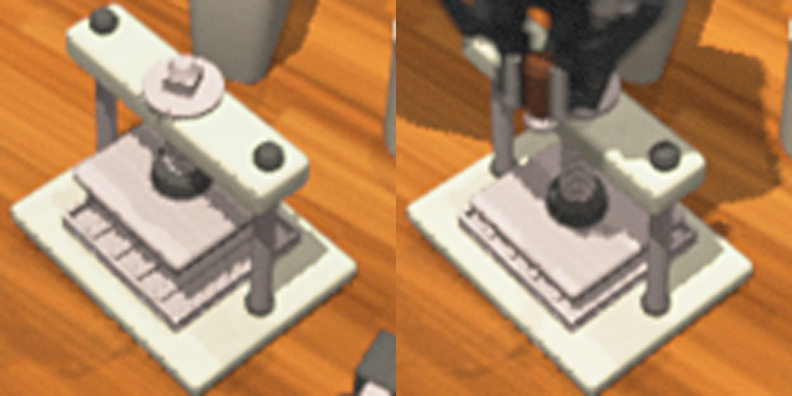

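The plate has come down about 25 mm and is now just above the tray. I switch to small steps and read the tangential resistance at each one.

```bash
cat > t.py <<'E'
from h import *
o=observe(); p=o['position'][:2]-[.485,-.237]; F=o['force'][:2]; t=np.arctan2(p[1],p[0])
print('TH',round(np.degrees(t)%360,1),'r',round(np.hypot(*p)*1000,1),'resist',round(-F@[np.sin(t),-np.cos(t)],1),'radial',round(F@p/np.hypot(*p),1))
E
python3 -m crank '{"linear":[[-0.009,0.037,0],[-0.012,0.074,0],[-0.012,0.074,0]],"delta_rot":[[0,0,0],[0,0,0],[0,0,0]],"fingers":[-1,-1,-1]}' >/dev/null; python3 t.py
python3 -m crank '{"linear":[[0.003,0.037,0],[0.012,0.074,0],[0.012,0.074,0]],"delta_rot":[[0,0,0],[0,0,0],[0,0,0]],"fingers":[-1,-1,-1]}' >/dev/null; python3 t.py
python3 - <<'E'
import numpy as np
for s in range(198,-72,-18):
    t=np.radians(s-9*np.arange(3)); x,y=.24*np.cos(t),.24*np.sin(t)
    print(s,[[float(round(a-x[0],3)),float(round(b-y[0],3)),0] for a,b in zip(x[1:],y[1:])])
E
```

```text
TH 179.1 r 60.0 resist -1.1 radial -0.4
TH 161.1 r 60.1 resist 0.6 radial -0.6
198 [[-0.009, 0.037, 0], [-0.012, 0.074, 0]]
180 [[0.003, 0.038, 0], [0.012, 0.074, 0]]
162 [[0.014, 0.035, 0], [0.034, 0.067, 0]]
144 [[0.024, 0.029, 0], [0.053, 0.053, 0]]
126 [[0.032, 0.02, 0], [0.067, 0.034, 0]]
108 [[0.037, 0.009, 0], [0.074, 0.012, 0]]
90 [[0.038, -0.003, 0], [0.074, -0.012, 0]]
72 [[0.035, -0.014, 0], [0.067, -0.034, 0]]
54 [[0.029, -0.024, 0], [0.053, -0.053, 0]]
36 [[0.02, -0.032, 0], [0.034, -0.067, 0]]
18 [[0.009, -0.037, 0], [0.012, -0.074, 0]]
0 [[-0.003, -0.038, 0], [-0.012, -0.074, 0]]
-18 [[-0.014, -0.035, 0], [-0.034, -0.067, 0]]
-36 [[-0.024, -0.029, 0], [-0.053, -0.053, 0]]
-54 [[-0.032, -0.02, 0], [-0.067, -0.034, 0]]
```

```bash
python3 -m crank '{"linear":[[0.014,0.035,0],[0.034,0.067,0],[0.034,0.067,0]],"delta_rot":[[0,0,0],[0,0,0],[0,0,0]],"fingers":[-1,-1,-1]}' >/dev/null; python3 t.py
python3 -m crank '{"linear":[[0.024,0.029,0],[0.053,0.053,0],[0.053,0.053,0]],"delta_rot":[[0,0,0],[0,0,0],[0,0,0]],"fingers":[-1,-1,-1]}' >/dev/null; python3 t.py
```

```text
TH 143.0 r 60.2 resist 0.2 radial -0.9
TH 125.2 r 60.3 resist -0.2 radial -0.4
```

```bash
python3 -m crank '{"linear":[[0.032,0.02,0],[0.067,0.034,0],[0.067,0.034,0]],"delta_rot":[[0,0,0],[0,0,0],[0,0,0]],"fingers":[-1,-1,-1]}' >/dev/null; python3 t.py
python3 -m crank '{"linear":[[0.037,0.009,0],[0.074,0.012,0],[0.074,0.012,0]],"delta_rot":[[0,0,0],[0,0,0],[0,0,0]],"fingers":[-1,-1,-1]}' >/dev/null; python3 t.py
```

```text
TH 107.3 r 60.4 resist 0.3 radial 1.1
TH 91.9 r 61.3 resist 13.7 radial 8.1
```

Run:
```python
from h import *
import pickle
g=grab_frame('scene');a,b=[pickle.load(open(n,'rb')) for n in('scene0.pkl','w5.pkl')]
# vertical image shift of the plate's front corner region between the first picture and now (phase-free: template match)
T=a['image'][325:352,300:325]
for i in (b,g):
    m=cv2.matchTemplate(i['image'][315:375,292:333],T,cv2.TM_CCOEFF_NORMED); print(cv2.minMaxLoc(m)[1::2])
```

```text
(0.5896672010421753, (9, 18))
(0.6047714948654175, (9, 19))
```

Resistance jumped to about 14 N. After the 3 N of running friction, that is about 0.3–0.4 rad into the rubber, or 0.6–0.9 mm, so the plate is firmly home. I release and rise.

```bash
python3 -m crank '{"linear":[[0,0,0],[0,0,0],[0,0,0]],"delta_rot":[[0,0,0],[0,0,0],[0,0,0]],"fingers":[-1,-1,-1]}' ; python3 t.py
python3 -m crank '{"linear":[[0,0,0],[0,0,0],[0,0,0.04],[0,0,0.15],[0,0,0.4]],"delta_rot":[[0,0,0],[0,0,0],[0,0,0],[0,0,0],[0,0,0]],"fingers":[0.1,0.1,0.1,0.1,0.1]}'
python3 -m crank '{"linear":[[-0.2,0,0.1],[-0.2,0,0.1],[-0.2,0,0.1],[-0.2,0,0.1]],"delta_rot":[[0,0,0],[0,0,0],[0,0,0],[0,0,0]],"fingers":[0.1,0.1,0.1,0.1]}'
python3 - <<'E'
from h import *
import pickle
f=grab_frame('wrist');g=grab_frame('scene')
a=np.hstack([cv2.resize(f['image'],(400,300)),cv2.resize(g['image'][260:380,240:400],(400,300),interpolation=cv2.INTER_CUBIC)])
cv2.imwrite('pics/w6.png',a[...,::-1]); print(proj(f,[.485,-.237,.185]))
E
```

```text
clock: 15.75
position: [0.4828, -0.1758, 0.2057]
tool_rot: [-3.138, 0.003, 0.312]
force: [-12.5, 6.4, 15.6]
grip_width: 0.0164
finger_force: 43.1
TH 92.0 r 61.2 resist 12.3 radial 6.8
clock: 16.25
position: [0.4835, -0.1764, 0.2934]
tool_rot: [-3.14, 0.004, 0.312]
force: [1.8, 1.6, 0.5]
grip_width: 0.0469
finger_force: 0.0
clock: 16.65
position: [0.4352, -0.1764, 0.3186]
tool_rot: [-3.141, -0.0, 0.313]
force: [0.2, 0.0, 0.7]
grip_width: 0.047
finger_force: 0.0
[427.29834102 193.4589037 ]
```

View pics/w6.png

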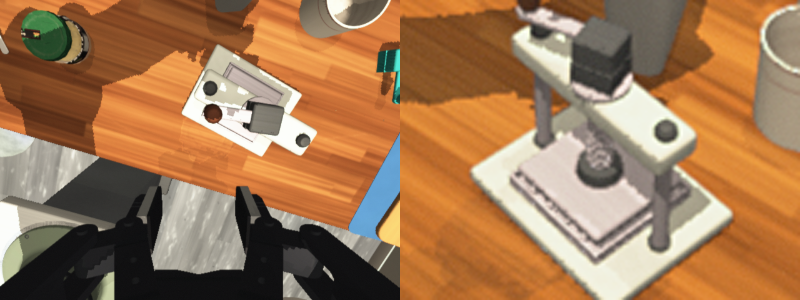

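Run:
```python
from h import *
f=grab_frame('wrist'); h=cv2.cvtColor(f['image'],cv2.COLOR_RGB2HSV)
x0,y0=315,160; s=h[y0:205,x0:365]
m=((s[...,1]>90)&(s[...,2]<170)&((s[...,0]<14)|(s[...,0]>170))).astype(np.uint8)
c=max(cv2.findContours(m,0,2)[0],key=cv2.contourArea); (u,v),r=cv2.minEnclosingCircle(c); u+=x0;v+=y0
P=ray(f,u,v,.223)
x0,y0=385,150; s=h[y0:230,x0:460]
m=((s[...,1]<80)&(s[...,2]<140)).astype(np.uint8)
q=cv2.minAreaRect(max(cv2.findContours(m,0,2)[0],key=cv2.contourArea)); Q=ray(f,q[0][0]+x0,q[0][1]+y0,.185)
d=P[:2]-[.485,-.237]; print(u,v,r,P,Q,q,'ang',np.degrees(np.arctan2(d[1],d[0])),np.hypot(*d))
for a in(80,92,100,110,120): print(a,proj(f,[.485+.06*np.cos(np.radians(a)),-.237+.06*np.sin(np.radians(a)),.223]))
```

```text
339.3139533996582 181.3139533996582 15.696698188781738 [ 0.47900234 -0.17476921  0.223     ] [ 0.48621822 -0.22949288  0.185     ] ((32.42683029174805, 37.841461181640625), (67.39852905273438, 50.636192321777344), 12.094757080078125) ang 95.50503577872645 0.06251914670150112
80 [354.2477379  154.90081762]
92 [345.35937044 175.96332632]
100 [342.01681027 190.3960365 ]
110 [340.75054868 208.35114178]
120 [342.62874288 225.71070195]
```

After release the crank rests at about 95°, having sprung back about 3° with the load still on it. That puts the plate home, about 0.25 rad into the rubber, and the crank is seated and free. I hand it in.

```bash
python3 -c "
from workcell import bot
print(bot.job_done())"
```

```text
the job is handed in; nothing more can be done
None
```

The job is handed in, with no verdict returned: the crank is fully down on the shaft and let go, the plate is wound home to about 14 N at the knob (roughly 0.5 mm into the rubber, judged by feel), and nothing else on the worktop was touched.

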